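Hang the washed snack board on the rail with an S-hook

ROBOT

A 6-joint arm with a two-finger parallel gripper is mounted at the origin on the work surface. World frame = base frame: x ahead of the robot, y to its left, z up, the work surface at z = 0. Lengths are in m, angles in degrees, forces in N, time in s.
With the tool pointing down it reaches from about 0.35 to 0.875 m from the base axis. Payload 4.2 kg.
Tool frame: the origin (TCP) lies on the front face of the gripper's body, between the roots of the fingers; the fingertips stand 70 mm ahead of it and the grasp point (between the pads) lies 51 mm ahead of it (r.nose_length is the distance from the TCP to the fingertips, in m); z points along the fingers, y is the direction in which the jaws open and shut (so a half turn about z gives the same grasp; the last joint's range is limited). The gripper opens to 87 mm and grips with 3 to 60 N. Pads are 19 mm wide; open, the fingers measure 117 mm over their backs; the gripper's body (75 mm by 190 mm) begins 51 mm behind the grasp point.
Start: joints at [-58.35, 22.042, 0.453, 0, -68.411, -14.817], TCP at [0.181, -0.598, 0.292] pointing down, gripper open.
Joint ranges: [-179.83, 179.83], [-69.29, 118.12], [-61.27, 80.66], [-181.25, 117.63], [-171.15, -9.14], [-177.46, 177.46]. Speed limits (degrees/s): [159.86, 159.86, 180, 180, 180, 180].

INTERFACE

Orientations are given as a 3x3 rotation matrix whose columns are the frame's x, y, z axes.
In Python, from station import telemetry, capture, order, r gives the robot as it stands.
- The arm moves only by the tool drive_tool, never from a script. Its argument "series" is a list of rows, each a list of 4 numbers: the shift along the tool's x, y, z as a fraction of full scale, then the turn about the tool's z as a fraction of full scale. In form: [[dx, dy, dz, turn], ...]. A call has 1 to 10 rows; each row is the pose to reach, as a shift and turn from the pose commanded when the call began, along the tool's axes at that moment; what a row does not reach only later rows make up. Full scale, the value 1, is 0.12 m for a shift and 2 rad for a turn. A row lasts 1/8 s, in which the tool goes at most 62.5 mm and 10.7 degrees, less where a joint would pass 70% of its speed; a pose out of reach is approached as far as the arm can. A call with a number of a shift or a turn outside -1 to 1 is refused whole. A call with a gripper value outside its range is refused whole. "fingers" is the finger opening in mm, from 0 to 87, set as the call begins (left out, the last holds). The fingers move at their own pace and stop on an object; the grip force is fixed at half the most. Time passes only in rows, so rows that repeat a pose let the fingers close. It gives the time, the measured TCP pose, the force and the opening at its end, in the units of the state.
- telemetry.sense(): the state, without advancing time (a new reading comes with each control period).
- capture(name): name is "scene" or "top" or "wrist"; returns a dict with "color" (480x640x3 uint8, blue, green, red), "fx", "fy", "cx", "cy" (pixels), "eye" and "attitude" of the camera in the world; the wrist camera has in their place "mount" (4x4, takes a point from camera to tool coordinates, whose origin is the TCP and whose axes are the flange's). Camera axes: x right, y up, looking along -z (the intrinsics and any distortion apply to the point x, -y, -z); pixel columns grow to the right and rows downward; lengths in m; the calibration is good to about 2 mm. A picture is of the moment at which its call begins: read the wrist's pose just before it. There is no depth.
- order.finish_job(): hands the job in, once; it reports no verdict.
The state is a dict: "time_s": time; "joints": joint angles; "joint_velocities": joint speeds; "effort": joint torques, N m; "tcp_pos": TCP position; "ee_rot": TCP orientation; "wrist_force": force on the tool from outside, world axes, zero at the start; "moment": the same for the moment, N m; "gripper_width": opening from 0.0 (shut) to 1.0 (fully open).
Only numpy, scipy, OpenCV 4.12 (cv2) and the standard library are available. Lean on these libraries where they do the work, as an engineer would, in place of code of your own. Each camera call takes 0.05 s, during which the arm holds its last target. There are 200 camera calls.

TASK

Hang up the washed snack board to dry: take the S-hook out of its wooden rest, pass its small lower end through the hole in the handle of the board that stands in the drying rack, lift the board out by the hook, and hang the hook over the rail so that board and hook hang there freely. Keep the gripper off the clean board, and leave the other things where they are.

Things in the scene. Friction and masses are not known exactly. Their poses are not given: they have to be found in the camera images.
- hook_grip (a point): Middle of the straight back leg of the steel S-hook (6 mm round wire, 127 mm tall, 60 g), the place to grip it: the leg runs 17 mm up and down from here along z, free on both sides (+-y). The hook is flat in its x-z plane; z up, x away from the robot at yaw 0. It starts upright, loose in its rest's slot, perhaps leaning a few degrees to the side.
- hook_seat (a point): Underside of the flat top of the hook's upper loop, which rests on the rail: (23,0,24) mm from hook_grip. Upper part of the wire's centre line, (x,z) in mm from hook_grip, free end first: (44,-11) (44,19) (36,27) (10,27) (0,17) (0,-17); so this loop opens down and to +x.
- hook_valley (a point): Wire centre at the bottom of the hook's small lower bend, where the board is to hang: (26,0,-94) mm from hook_grip. Lower part of the wire's centre line, (x,z) in mm from hook_grip: (0,-17) (42,-63) (42,-86) (34,-94) (20,-94) (7,-76), the last being the open tip, which points to -x and 54 deg upward.
- rest_slot (a point): Mouth of the slot in the S-hook's rest, a fixed wooden block 76 x 40 x 30 mm; the slot is 46 mm long (x), about 8 mm wide (y) and 22 mm deep; z up. The hook must be drawn straight up out of it.
- board_hole (a point): Centre of the round 11.5 mm through hole in the handle of a wooden board: 5 mm thick (x, face normal, away from the robot at yaw 0), 80 x 80 mm plus a handle 30 mm wide (y), 40 mm tall on top, about 80 g; hole 105 mm above its lower edge, 15 mm below its top. The hook's tip enters from the +x side only if the hook is tilted, its top 30 to 45 deg towards the robot.
- rack: Fixed grey drying rack, base 120 x 120 x 8 mm, origin under its centre, with two slots along y (7 mm wide, 22 mm deep) between ribs that end 30 mm above the counter. The board with the hole stands upright and loosely in the slot 20 mm on the robot's side (-x) of the centre, the plain one 36 mm beyond (+x).
- saucer_board_mid (a point): Centre of the other wooden board in the rack: a plain 80 x 5 x 70 mm rectangle without a hole. Leave it where it is.
- rail_mid (a point): Middle of the axis of a fixed horizontal steel bar, 12 mm thick and 300 mm long along y, on two posts at its ends, 275 mm above the counter; x is away from the robot. A small ladle hangs from it at y = +105 mm; the stretch from y = -110 to +45 mm is free. The hook goes on from the robot's side (-x).
- mug_rim (a point): Centre of the mouth of a white mug, 80 mm across, 90 mm tall: leave it.
- paper_cup_rim (a point): Centre of the mouth of a paper cup, 72 mm across, 85 mm tall: leave it.
- water: Water bottle, 68 mm across, 240 mm tall, origin under its centre: leave it.
- jar: Glass jar, 72 mm across, 100 mm tall, origin under its centre: leave it.
- spoon: Steel spoon lying on the counter: leave it.

How it is judged:
By the outcome, as a careful person would: the job done as asked, in the order asked, and still so for the second after the job is handed in, with the robot touching nothing.
It also fails if it takes over 72 s, if anything falls off the work surface, if the arm or the gripper's body presses on something with over 40 N, if the wrist force passes 120 N, or if a joint passes its speed limit or range.

## Working session

There is one attempt and no reset: what is moved stays moved. The work goes in short steps, Python scripts to look and compute and a tool call to move; the robot and the scene stay as the last step left them, time stands still between calls to the robot, and variables do not carry over. Pictures are saved under pics/ and viewed, about 8 in all and at most 12, crops included, and the job is handed in when it is done.

Besides the shell and the picture viewer there is one more tool, called as name(argument=value, ...), one argument or row to a line, values as JSON. drive_tool: Moves the arm, as the interface text tells. Shift numbers are shares of 0.12 m and turn numbers shares of 2 rad, none past 1 either way. Its arguments: {"type":"object","properties":{"series":{"type":"array","items":{"type":"array","items":{"type":"number","minimum":-1,"maximum":1}}},"fingers":{"type":"number"}},"required":["series"]}

```bash
mkdir -p pics; ls; python3 - <<'E'
from station import telemetry, capture, order, r
import cv2, numpy as np
s=telemetry.sense(); print(s['time_s'],s['tcp_pos'],np.round(s['ee_rot'],3),s['gripper_width'])
for n in ("scene","top"):
    c=capture(n); cv2.imwrite(f"pics/{n}0.png",c["color"]); print(n,{k:(np.round(v,4).tolist()) for k,v in c.items() if k!="color"})
E
```

```text
pics
0.0 [ 0.18087247 -0.59776541  0.29113555] [[-0.957 -0.289 -0.001]
 [-0.289  0.957  0.002]
 [ 0.     0.002 -1.   ]] 1.0035589711078234
scene {'fx': 509.8481, 'fy': 509.8481, 'cx': 323.6799, 'cy': 230.4748, 'eye': [1.4954, -0.3352, 0.9285], 'attitude': [[0.3348, -0.5558, 0.7609], [0.9423, 0.2005, -0.2681], [-0.0035, 0.8067, 0.5909]]}
top {'fx': 464.7225, 'fy': 464.7225, 'cx': 320.295, 'cy': 239.6755, 'eye': [0.3301, 0.0054, 1.2449], 'attitude': [[0.0472, 0.9772, -0.2068], [-0.9989, 0.0468, -0.007], [0.0028, 0.2069, 0.9784]]}
```

View pics/scene0.png

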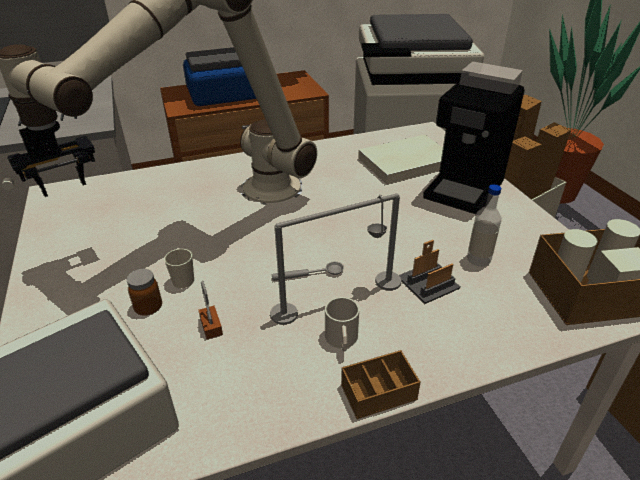

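View pics/top0.png

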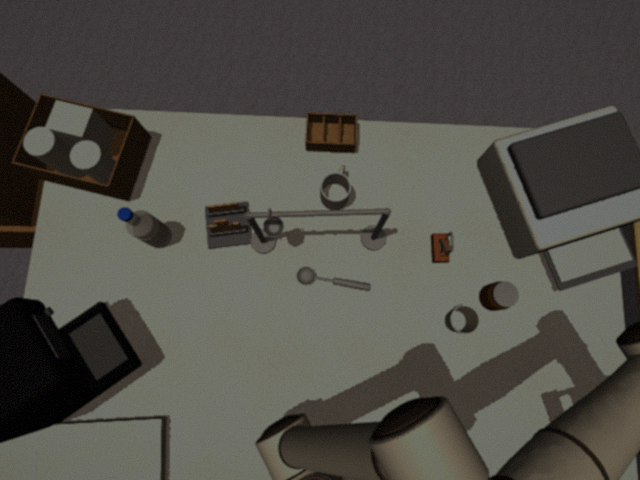

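The scene view shows the rest with the hook at about (210,318), the rack at (430,280) and the rail from (280,225) to (397,197). In the top view the rest is at (440,247), the rack at (228,225) and the rail from (250,213) to (388,211). I'll enlarge these areas.

```bash
python3 - <<'E'
import cv2, numpy as np
s=cv2.imread("pics/scene0.png");t=cv2.imread("pics/top0.png")
t=np.clip(t.astype(float)*1.7,0,255).astype(np.uint8)
def crop(im,x,y,w,h,k):
    o=cv2.resize(im[y:y+h,x:x+w],None,fx=k,fy=k,interpolation=cv2.INTER_CUBIC)
    for i in range(0,w,10): cv2.line(o,(i*k,0),(i*k,5 if i%50 else 12),(0,255,0),1); 
    for i in range(0,h,10): cv2.line(o,(0,i*k),(5 if i%50 else 12,i*k),(0,255,0),1)
    return o
a=np.hstack([crop(s,190,270,50,75,8),crop(t,420,220,50,75,8)])
b=np.hstack([crop(s,395,235,75,75,8)[:, :],])
cv2.imwrite("pics/c1.png",a)
cv2.imwrite("pics/c2.png",np.hstack([crop(s,396,234,66,70,6),crop(t,196,190,66,70,6)]))
E
```

```text
(no output)
```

View pics/c1.png

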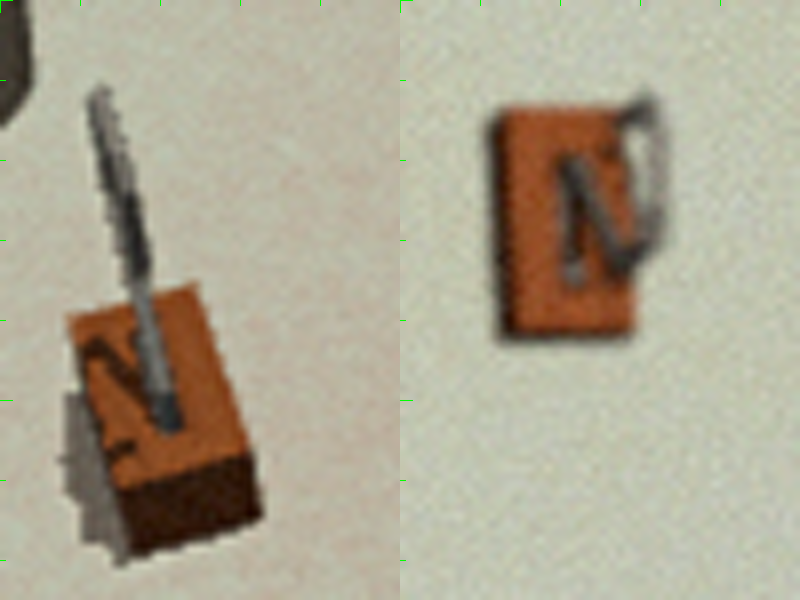

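View pics/c2.png

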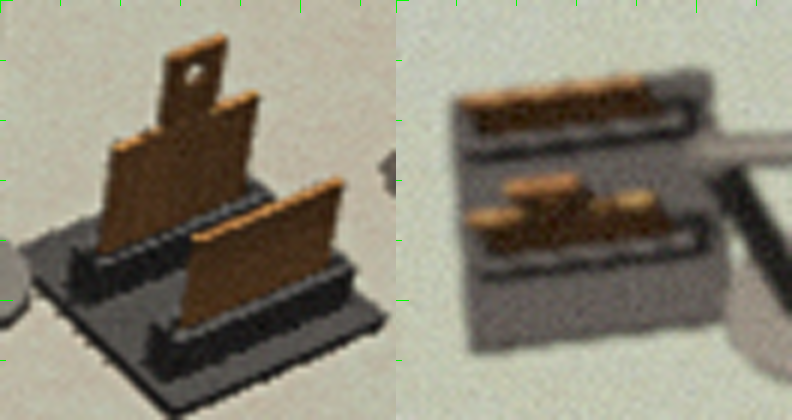

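```bash
cat > h.py <<'E'
import numpy as np
C={'scene':dict(f=509.8481,c=(323.6799,230.4748),eye=[1.4954,-0.3352,0.9285],R=[[0.3348,-0.5558,0.7609],[0.9423,0.2005,-0.2681],[-0.0035,0.8067,0.5909]]),
'top':dict(f=464.7225,c=(320.295,239.6755),eye=[0.3301,0.0054,1.2449],R=[[0.0472,0.9772,-0.2068],[-0.9989,0.0468,-0.007],[0.0028,0.2069,0.9784]])}
def ray(n,u,v):
    k=C[n]; d=np.array(k['R'])@[(u-k['c'][0])/k['f'],-(v-k['c'][1])/k['f'],-1]; return np.array(k['eye']),d
def atz(n,u,v,z):
    e,d=ray(n,u,v); return e+d*(z-e[2])/d[2]
def proj(n,P):
    k=C[n]; p=np.array(k['R']).T@(np.array(P)-k['eye']); return k['c'][0]-k['f']*p[0]/p[2], k['c'][1]+k['f']*p[1]/p[2]
def tri(*obs):
    A=np.zeros((3,3));b=np.zeros(3)
    for n,u,v in obs:
        e,d=ray(n,u,v); d=d/np.linalg.norm(d); M=np.eye(3)-np.outer(d,d); A+=M;b+=M@e
    return np.linalg.solve(A,b)
E
python3 - <<'E'
from h import *
np.set_printoptions(precision=4,suppress=True)
for uv in [(198.5,309.75),(214.4,305.6),(221.25,326.9),(205.25,330.9)]: print('rest S',atz('scene',*uv,.03))
for uv in [(222.75,334.75),(206.9,339.6)]: print('rest S bot',atz('scene',*uv,0))
for uv in [(433.1,233.1),(449.4,261.25),(434.1,261.25)]: print('rest T',atz('top',*uv,.03))
for uv in [(205.8,205.8),(248.7,201.7),(251.3,244.2),(208.3,248.7)]: print('rack T',atz('top',*uv,.008))
for uv in [(398.5,275.7),(425.2,302.7),(460.7,287)]: print('rack S',atz('scene',*uv,.008))
print('hole S',atz('scene',428.5,246.3,.113))
print('handle top T',atz('top',220.2,221.2,.128), atz('top',213.8,222,.128),atz('top',226.7,220,.128))
print('handle top S',atz('scene',396+165/6,234+55/6,.128),atz('scene',396+226/6,234+37/6,.128))
for uv in [(250,213),(388,211)]: print('rail T',atz('top',*uv,.275))
for uv in [(280,226),(397,197)]: print('rail S',atz('scene',*uv,.275))
# hook: top bar/ leg
for uv in [(420+250/8,220+95/8),(420+235/8,220+255/8)]:print('hooktop T',atz('top',*uv,.165))
print('hooktop S',atz('scene',190+100/8,270+90/8,.165),atz('scene',190+140/8,270+275/8,.165))
E
```

```text
rest S [ 0.5451 -0.3282  0.03  ]
rest S [ 0.544  -0.2888  0.03  ]
rest S [ 0.6208 -0.2858  0.03  ]
rest S [ 0.6206 -0.3235  0.03  ]
rest S bot [ 0.6182 -0.2853 -0.    ]
rest S bot [ 0.6206 -0.3238  0.    ]
rest T [ 0.6193 -0.2872  0.03  ]
rest T [ 0.5449 -0.3302  0.03  ]
rest T [ 0.543  -0.2897  0.03  ]
rack T [0.6719 0.3345 0.008 ]
rack T [0.6893 0.2172 0.008 ]
rack T [0.5701 0.2007 0.008 ]
rack T [0.5521 0.3159 0.008 ]
rack S [0.5756 0.2043 0.008 ]
rack S [0.6928 0.2221 0.008 ]
rack S [0.6721 0.3392 0.008 ]
hole S [0.603  0.2673 0.113 ]
handle top T [0.601  0.2631 0.128 ] [0.5982 0.2788 0.128 ] [0.6049 0.2473 0.128 ]
handle top S [0.6035 0.2506 0.128 ] [0.6011 0.2814 0.128 ]
rail T [0.5866 0.1667 0.275 ]
rail T [ 0.6054 -0.1309  0.275 ]
rail S [ 0.6057 -0.1234  0.275 ]
rail S [0.586  0.1706 0.275 ]
hooktop T [ 0.5923 -0.298   0.165 ]
hooktop T [ 0.5435 -0.293   0.165 ]
hooktop S [ 0.6013 -0.3077  0.165 ] [ 0.6783 -0.3089  0.165 ]
```

```bash
python3 - <<'E'
from h import *
np.set_printoptions(precision=4,suppress=True)
T=lambda x,y:(420+(x-400)/8,220+y/8)
for p,z in [((648,100),.132),((655,235),.132),((630,262),.100)]:print('T',atz('top',*T(*p),z))
print('S top end',atz('scene',190+100/8,270+90/8,.132),'lower',atz('scene',190+140/8,270+275/8,.1))
print('mug',atz('top',335,190,.09))
g=np.array([.5575,-.3075,.105]);
a=np.radians(2.5);X=np.array([np.cos(a),np.sin(a),0])
for p in [(44,-11),(44,19),(36,27),(10,27),(0,17),(0,-17),(42,-63)]:
    P=g+X*p[0]/1e3+[0,0,p[1]/1e3]; u,v=proj('top',P);u2,v2=proj('scene',P); print(p,'T',round(400+(u-420)*8),round((v-220)*8),'S',round((u2-190)*8),round((v2-270)*8))
E
```

```text
T [ 0.5987 -0.3067  0.132 ]
T [ 0.5565 -0.3083  0.132 ]
T [ 0.554  -0.3094  0.1   ]
S top end [ 0.5626 -0.3065  0.132 ] lower [ 0.6088 -0.3067  0.1   ]
mug [ 0.7078 -0.0183  0.09  ]
(44, -11) T 611 118 S 142 272
(44, 19) T 637 97 S 128 196
(36, 27) T 646 117 S 118 158
(10, 27) T 651 200 S 100 101
(0, 17) T 643 238 S 99 105
(0, -17) T 614 258 S 115 190
(42, -63) T 569 158 S 165 394
```

```bash
cat >> h.py <<'E'
def plan(x,y,z,yaw):
    """fractions from the present TCP pose; yaw = hook heading (tool x = heading+180 deg)"""
    from station import telemetry
    s=telemetry.sense(); R=np.array(s['ee_rot']); p=np.array(s['tcp_pos'])
    d=R.T@(np.array([x,y,z])-p)/.12
    a=np.degrees(np.arctan2(R[1,0],R[0,0]))-180
    t=np.radians((a-yaw+180)%360-180)/2
    print('t',round(s['time_s'],2),'p',np.round(p,4),'yaw',round((a+180)%360-180,2),'tilt',np.round(R[:,2],3),'F',np.round(s['wrist_force'],1),'w',round(s['gripper_width']*87,1),'J',np.round(s['joints'],0),'\nfrac',np.round(d,3),'turn',round(t,4))
E
python3 -c "
from h import *; plan(.5555,-.307,.26,2.5)"
```

```text
t 0.1 p [ 0.1809 -0.5978  0.2913] yaw 16.83 tilt [-0.001  0.002 -1.   ] F [ 0.3  0.4 -0.7] w 87.4 J [-58.  22.   0.  -0. -68. -15.] 
frac [-3.689  1.416  0.263] turn 0.125
```

drive_tool(
  series=[
    [-0.46, 0.177, 0, 0],
    [-0.922, 0.354, 0, 0],
    [-0.922, 0.354, 0, 0],
  ],
  fingers=60,
)

```text
time_s: 0.48
tcp_pos: [0.2771, -0.5234, 0.292]
ee_rot: [[-0.956, -0.294, 0.0], [-0.294, 0.956, 0.001], [-0.0, 0.001, -1.0]]
wrist_force: [-0.6, -0.1, -0.3]
gripper_width: 0.749
```

drive_tool(
  series=[
    [-0.46, 0.177, 0, 0],
    [-0.922, 0.354, 0, 0],
    [-0.922, 0.354, 0, 0],
  ],
)

```text
time_s: 0.85
tcp_pos: [0.3703, -0.4512, 0.2919]
ee_rot: [[-0.956, -0.294, -0.0], [-0.294, 0.956, 0.001], [0.0, 0.001, -1.0]]
wrist_force: [-0.5, -0.0, -1.2]
gripper_width: 0.691
```

drive_tool(
  series=[
    [-0.46, 0.177, 0, 0],
    [-0.922, 0.354, 0, 0],
    [-0.922, 0.354, 0, 0],
  ],
)

```text
time_s: 1.23
tcp_pos: [0.4635, -0.379, 0.2916]
ee_rot: [[-0.956, -0.293, -0.001], [-0.293, 0.956, 0.0], [0.0, 0.001, -1.0]]
wrist_force: [-1.0, -0.3, 0.4]
gripper_width: 0.685
```

drive_tool(
  series=[
    [-0.46, 0.177, 0.1, 0.06],
    [-0.922, 0.354, 0.26, 0.125],
    [-0.922, 0.354, 0.26, 0.125],
    [-0.922, 0.354, 0.26, 0.125],
  ],
)

```text
time_s: 1.72
tcp_pos: [0.5546, -0.3086, 0.2607]
ee_rot: [[-0.999, -0.043, -0.001], [-0.043, 0.999, -0.0], [0.001, 0.0, -1.0]]
wrist_force: [-0.8, 0.3, 0.8]
gripper_width: 0.693
```

```bash
python3 - <<'E'
from h import *; import cv2
plan(.5555,-.307,.26,2.5)
from station import telemetry, capture
s=telemetry.sense(); c=capture('wrist'); cv2.imwrite('pics/w1.png',c['color'])
print({k:np.round(v,4).tolist() for k,v in c.items() if k!='color'})
M=np.array(c['mount']);R=np.array(s['ee_rot']);p=np.array(s['tcp_pos'])
def pj(P):
    q=np.linalg.inv(M)@np.append(R.T@(np.array(P)-p),1); return round(c['cx']-c['fx']*q[0]/q[2]),round(c['cy']+c['fy']*q[1]/q[2])
g=np.array([.5555,-.307,.105]);a=np.radians(2.5);X=np.array([np.cos(a),np.sin(a),0])
for q in [(44,-11),(44,19),(36,27),(10,27),(0,17),(0,-17),(42,-63)]: print(q,pj(g+X*q[0]/1e3+[0,0,q[1]/1e3]))
E
```

```text
t 1.73 p [ 0.5546 -0.3086  0.2607] yaw 2.47 tilt [-0.001 -0.    -1.   ] F [-0.8  0.3  0.8] w 60.3 J [-15.  24.  -1.   0. -65. -73.] 
frac [-0.008  0.013  0.006] turn -0.0003
{'fx': 388.0581, 'fy': 388.0581, 'cx': 318.1828, 'cy': 241.6042, 'mount': [[0.0004, 0.9659, 0.2588, 0.0704], [1.0, -0.0005, 0.0005, 0.001], [0.0006, 0.2588, -0.9659, -0.0933], [0.0, 0.0, 0.0, 1.0]]}
(44, -11) (319, 303)
(44, 19) (319, 322)
(36, 27) (319, 316)
(10, 27) (319, 277)
(0, 17) (319, 256)
(0, -17) (319, 242)
(42, -63) (319, 276)
```

View pics/w1.png

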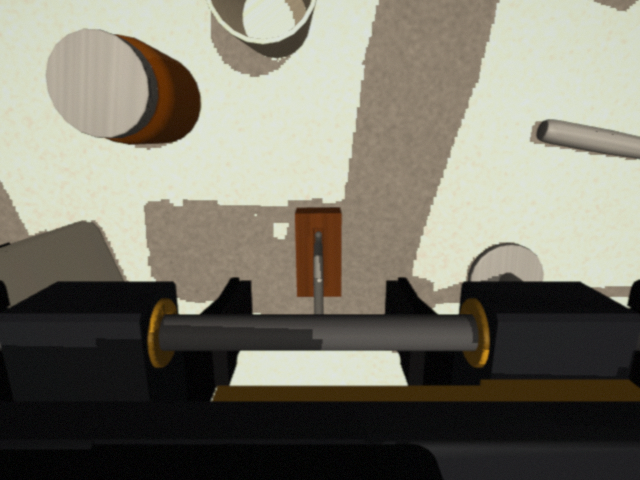

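The wrist view shows the rest at (318,250) and the hook upright at column 318, from row 235 to 312. That matches the prediction, so I'll descend and grip.

drive_tool(
  series=[
    [-0.01, 0.01, 0.4, 0],
    [-0.01, 0.01, 0.7, 0],
    [-0.01, 0.01, 0.873, 0],
    [-0.01, 0.01, 0.873, 0],
  ],
)

```text
time_s: 2.28
tcp_pos: [0.5547, -0.3074, 0.1552]
ee_rot: [[-0.999, -0.042, -0.003], [-0.042, 0.999, 0.001], [0.003, 0.001, -1.0]]
wrist_force: [-0.2, -0.1, 0.8]
gripper_width: 0.687
```

drive_tool(
  series=[
    [0, 0, 0, 0],
    [0, 0, 0, 0],
    [0, 0, 0, 0],
    [0, 0, 0, 0],
    [0, 0, 0, 0],
    [0, 0, 0, 0],
  ],
  fingers=0,
)

```text
time_s: 3.02
tcp_pos: [0.5566, -0.3061, 0.1563]
ee_rot: [[-0.999, -0.044, -0.0], [-0.044, 0.999, -0.0], [0.0, -0.0, -1.0]]
wrist_force: [-1.0, -0.4, 0.6]
gripper_width: 0.093
```

drive_tool(
  series=[
    [0, 0, 0, 0],
    [0, 0, 0, 0],
  ],
)

```text
time_s: 3.28
tcp_pos: [0.5566, -0.3066, 0.1563]
ee_rot: [[-0.999, -0.044, 0.0], [-0.044, 0.999, -0.001], [0.0, -0.001, -1.0]]
wrist_force: [-0.2, -3.1, -0.8]
gripper_width: 0.062
```

drive_tool(
  series=[
    [0, 0, -0.06, 0],
    [0, 0, -0.125, 0],
    [0, 0, -0.125, 0],
  ],
)

```text
time_s: 3.65
tcp_pos: [0.5571, -0.3062, 0.1727]
ee_rot: [[-0.999, -0.044, 0.002], [-0.044, 0.999, -0.001], [-0.002, -0.001, -1.0]]
wrist_force: [-0.5, -1.7, -0.4]
gripper_width: 0.059
```

drive_tool(
  series=[
    [0.12, 0, 0, 0],
    [0.19, 0, 0.015, 0],
    [0.255, 0, 0.044, 0],
    [0.32, 0, 0.073, 0],
    [0.38, 0, 0.103, 0],
    [0.38, 0, 0.103, 0],
  ],
)

```text
time_s: 4.4
tcp_pos: [0.5126, -0.3088, 0.1619]
ee_rot: [[-0.999, -0.045, 0.008], [-0.045, 0.999, -0.003], [-0.008, -0.003, -1.0]]
wrist_force: [2.2, -0.9, 7.0]
gripper_width: 0.063
```

```bash
python3 - <<'E'
from h import *; import cv2
plan(.5,-.307,.15,2.5)
from station import capture
c=capture('scene')['color'][225:345,130:290]; t=capture('top')['color'][190:310,380:540]
t=np.clip(t*1.7,0,255).astype(np.uint8)
cv2.imwrite('pics/s2.png',cv2.resize(np.hstack([c,t]),None,fx=2.5,fy=2.5,interpolation=cv2.INTER_CUBIC))
E
```

```text
t 4.4 p [ 0.5126 -0.3088  0.1619] yaw 2.56 tilt [ 0.008 -0.003 -1.   ] F [ 2.2 -0.9  7. ] w 5.5 J [-16.  26. -13.   0. -50. -72.] 
frac [0.105 0.02  0.099] turn 0.0005
```

View pics/s2.png

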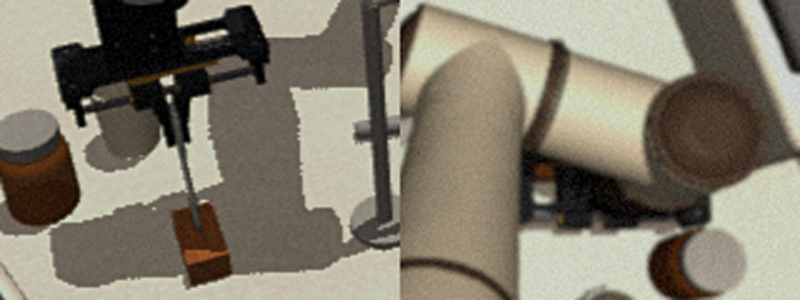

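The crop shows the hook between the fingers, tilting with its lower end still in the slot at about (200,215). I'll continue the arc.

drive_tool(
  series=[
    [0.055, 0, 0.03, 0],
    [0.108, 0, 0.065, 0],
    [0.155, 0, 0.105, 0],
    [0.2, 0, 0.145, 0],
    [0.2, 0, 0.145, 0],
  ],
)

```text
time_s: 5.12
tcp_pos: [0.4857, -0.3089, 0.1412]
ee_rot: [[-0.999, -0.043, -0.002], [-0.043, 0.999, 0.001], [0.002, 0.001, -1.0]]
wrist_force: [0.4, -1.1, 2.5]
gripper_width: 0.056
```

drive_tool(
  series=[
    [0, 0, -0.5, 0],
    [0, 0, -1, 0],
    [0, 0, -1, 0],
  ],
)

```text
time_s: 5.5
tcp_pos: [0.4887, -0.3097, 0.2664]
ee_rot: [[-0.999, -0.045, 0.009], [-0.045, 0.999, -0.003], [-0.009, -0.004, -1.0]]
wrist_force: [0.2, -0.6, -1.2]
gripper_width: 0.055
```

```bash
python3 - <<'E'
from h import *; import cv2
plan(.5,-.307,.15,2.5)
from station import capture
def crop(im,x,y,w,h,k):
    o=cv2.resize(im[y:y+h,x:x+w],None,fx=k,fy=k,interpolation=cv2.INTER_CUBIC)
    for i in range(0,w,10): cv2.line(o,(i*k,0),(i*k,12 if not i%50 else 5),(0,255,0),1)
    for i in range(0,h,10): cv2.line(o,(0,i*k),(12 if not i%50 else 5,i*k),(0,255,0),1)
    return o
c=capture('scene'); cv2.imwrite('pics/s3full.png',c['color']); cv2.imwrite('pics/s3.png',crop(c['color'],150,190,100,75,8))
E
```

```text
t 5.5 p [ 0.4887 -0.3097  0.2664] yaw 2.56 tilt [ 0.009 -0.003 -1.   ] F [ 0.2 -0.6 -1.2] w 4.8 J [-16.  18.  -9.   0. -62. -71.] 
frac [-0.087  0.022  0.971] turn 0.0005
```

View pics/s3.png

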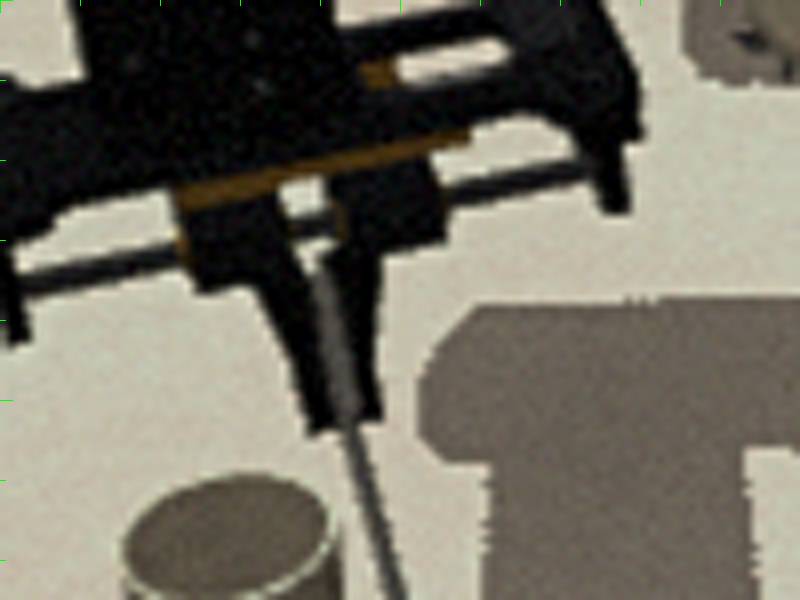

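drive_tool(
  series=[
    [0, 0, 0, 0.09],
    [0, 0, 0, 0.18],
    [0, 0, 0, 0.27],
    [0, 0, 0, 0.36],
    [0, 0, 0, 0.45],
    [0, 0, 0, 0.545],
    [0, 0, 0, 0.545],
  ],
)

```text
time_s: 6.42
tcp_pos: [0.486, -0.3086, 0.259]
ee_rot: [[-0.502, 0.865, -0.005], [0.865, 0.502, 0.002], [0.004, -0.003, -1.0]]
wrist_force: [0.2, 0.1, -1.1]
gripper_width: 0.058
```

```bash
cat >> h.py <<'E'
W=[(44,-11),(44,19),(36,27),(10,27),(0,17),(0,-17),(42,-63),(42,-86),(34,-94),(20,-94),(7,-76)]
def model(g,yaw,th,off=(0,0)):
    a=np.radians(yaw);t=np.radians(th);out=[]
    for x,z in W:
        x+=off[0];z+=off[1]
        X=x*np.cos(t)-z*np.sin(t);Z=x*np.sin(t)+z*np.cos(t)
        out.append(np.array(g)+np.array([X*np.cos(a),X*np.sin(a),Z])/1e3)
    return out
def crop(im,x,y,w,h,k):
    import cv2
    o=cv2.resize(im[y:y+h,x:x+w],None,fx=k,fy=k,interpolation=cv2.INTER_CUBIC)
    for i in range(0,w,10): cv2.line(o,(i*k,0),(i*k,12 if not i%50 else 5),(0,255,0),1)
    for i in range(0,h,10): cv2.line(o,(0,i*k),(12 if not i%50 else 5,i*k),(0,255,0),1)
    return o
E
python3 - <<'E'
from h import *; import cv2
from station import capture,telemetry
plan(.5,-.307,.266,-60)
s=telemetry.sense();R=np.array(s['ee_rot']);g=np.array(s['tcp_pos'])+.051*R[:,2]
yaw=np.degrees(np.arctan2(-R[1,0],-R[0,0]))
im=capture('scene')['color']
P=np.array([proj('scene',p) for p in model(g,yaw,40)]); print(P.round(1).tolist())
x,y=(P.min(0)-8).astype(int); w,h=(P.max(0)-P.min(0)+24).astype(int); k=min(560//h,400//w);print(x,y,w,h,k)
a=crop(im,x,y,w,h,k); b=a.copy()
for th,col in ((30,(0,0,255)),(40,(0,255,255)),(50,(255,0,0))):
    q=(np.array([proj('scene',p) for p in model(g,yaw,th)])-[x,y]+.5)*k
    cv2.polylines(b,[q.astype(int)],False,col,1)
cv2.imwrite('pics/s4.png',np.hstack([a,b]))
E
```

```text
t 6.42 p [ 0.486  -0.3086  0.259 ] yaw -59.84 tilt [-0.005  0.002 -1.   ] F [ 0.2  0.1 -1.1] w 5.1 J [ -16.   19.   -9.   -0.  -62. -133.] 
frac [-0.047  0.107 -0.059] turn 0.0014
[[176.2, 238.0], [181.4, 226.0], [185.4, 223.5], [193.5, 225.5], [194.8, 230.2], [189.1, 243.3], [167.9, 258.7], [163.9, 267.8], [165.2, 271.3], [169.8, 271.9], [177.0, 265.6]]
155 215 54 72 7
```

View pics/s4.png

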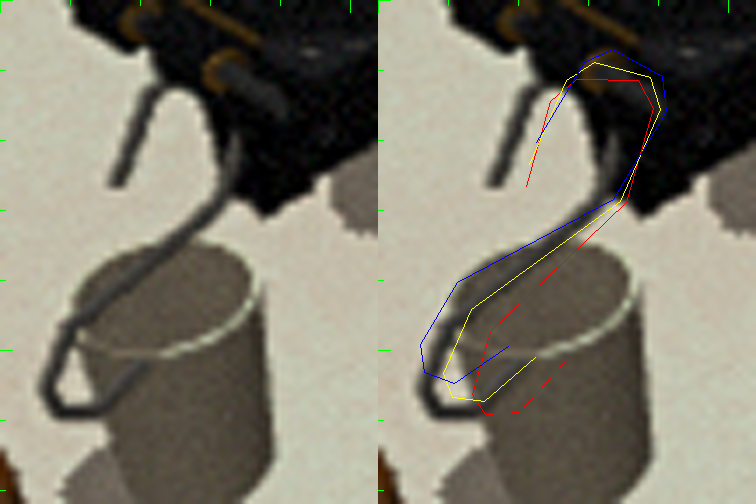

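The enlarged view shows the whole tilted hook: free end (118,183), shoulder (148,95), leg bottom (228,185), knee (75,322), lower bend (45,388), (58,410) and (97,412), and tip (145,362). I'll fit tilt and slip to these points.

```bash
python3 - <<'E'
from h import *; from scipy.optimize import least_squares
g=np.array([.486,-.3086,.259-.051]);yaw=-59.84
ob={0:(118,183),1:(148,95),5:(226,187),6:(75,322),7:(45,388),8:(58,410),9:(97,412),10:(145,362)}
O={i:(155+x/7-.5,215+y/7-.5) for i,(x,y) in ob.items()}
def f(v,full=0):
    m=model(g,yaw+(v[3] if len(v)>3 else 0),v[0],(v[1],v[2])); return np.array([np.array(proj('scene',m[i]))-O[i] for i in O]).ravel()
for v0 in ([40,0,0],[40,0,0,0]):
    r=least_squares(f,v0); print(r.x.round(2),r.fun.round(1))
E
```

```text
[33.94 12.81 -0.11] [ 0.1 -1.  -0.1 -0.6 -1.3  2.  -0.3  0.2  0.9 -0.1  0.7 -0.  -0.  -0.3
 -0.1 -0.1]
[33.32 11.26 -0.68 -2.13] [-0.  -0.8 -0.1 -0.3 -1.1  2.1 -0.4  0.1  0.7 -0.3  0.7 -0.2  0.  -0.5
  0.1 -0.2]
```

drive_tool(
  series=[
    [0.2, 0.1, -0.1, -0.09],
    [0.4, 0.2, -0.2, -0.18],
    [0.6, 0.3, -0.34, -0.27],
    [0.8, 0.4, -0.34, -0.36],
    [0.88, 0.44, -0.34, -0.408],
    [0.88, 0.44, -0.34, -0.408],
  ],
)

```text
time_s: 7.22
tcp_pos: [0.4795, -0.1907, 0.3018]
ee_rot: [[-0.974, 0.226, -0.001], [0.226, 0.974, 0.0], [0.001, 0.0, -1.0]]
wrist_force: [0.6, -0.3, -0.3]
gripper_width: 0.053
```

```bash
python3 -c "
from h import *; plan(.45,.278,.30,-13)"
```

```text
t 7.22 p [ 0.4795 -0.1907  0.3018] yaw -13.05 tilt [-0.001  0.    -1.   ] F [ 0.6 -0.3 -0.3] w 4.6 J [ -4.  11. -14.  -0. -65. -99.] 
frac [1.121 3.749 0.016] turn -0.0005
```

drive_tool(
  series=[
    [0.14, 0.35, 0, 0],
    [0.28, 0.7, 0, 0],
    [0.28, 0.937, 0, 0],
  ],
)

```text
time_s: 7.6
tcp_pos: [0.472, -0.0734, 0.302]
ee_rot: [[-0.974, 0.228, -0.001], [0.228, 0.974, 0.0], [0.001, -0.0, -1.0]]
wrist_force: [-0.3, -0.7, -0.5]
gripper_width: 0.05
```

drive_tool(
  series=[
    [0.14, 0.4, 0, 0],
    [0.28, 0.8, 0, 0],
    [0.28, 0.937, 0, 0],
  ],
)

```text
time_s: 7.98
tcp_pos: [0.4654, 0.0445, 0.302]
ee_rot: [[-0.974, 0.226, -0.001], [0.226, 0.974, -0.0], [0.001, -0.0, -1.0]]
wrist_force: [0.7, -1.0, -0.3]
gripper_width: 0.051
```

drive_tool(
  series=[
    [0.14, 0.4, 0, 0],
    [0.28, 0.8, 0, 0],
    [0.28, 0.937, 0, 0],
  ],
)

```text
time_s: 8.35
tcp_pos: [0.4588, 0.1615, 0.302]
ee_rot: [[-0.974, 0.227, -0.001], [0.227, 0.974, -0.0], [0.0, -0.001, -1.0]]
wrist_force: [-0.7, -0.9, -0.4]
gripper_width: 0.049
```

drive_tool(
  series=[
    [0.14, 0.4, 0, 0],
    [0.28, 0.7, 0, 0],
    [0.28, 0.9, 0, 0],
    [0.28, 0.937, 0, 0],
    [0.28, 0.937, 0, 0],
  ],
)

```text
time_s: 8.98
tcp_pos: [0.4521, 0.2764, 0.3019]
ee_rot: [[-0.973, 0.229, -0.001], [0.229, 0.973, -0.001], [0.001, -0.001, -1.0]]
wrist_force: [0.4, -0.9, -1.0]
gripper_width: 0.053
```

```bash
python3 -c "
from h import *
# start: tip 12 mm beyond the hole along the hook heading
a=np.radians(-13); h=np.array([.6025,.2665]); g=h-(.0588-.012)*np.array([np.cos(a),np.sin(a)]); print(g)
plan(g[0],g[1],.258,-13)"
```

```text
[0.55689948 0.27702771]
t 8.97 p [0.4521 0.2764 0.3019] yaw -13.26 tilt [-0.001 -0.001 -1.   ] F [ 0.4 -0.9 -1. ] w 4.6 J [  49.   12.  -12.    0.  -66. -152.] 
frac [-0.849  0.206  0.365] turn -0.0023
```

drive_tool(
  series=[
    [-0.4, 0.1, 0, 0],
    [-0.7, 0.17, 0.1, 0],
    [-0.849, 0.206, 0.25, -0.002],
    [-0.849, 0.206, 0.365, -0.002],
    [-0.849, 0.206, 0.365, -0.002],
    [-0.849, 0.206, 0.365, -0.002],
  ],
)

```text
time_s: 9.72
tcp_pos: [0.5561, 0.2779, 0.2596]
ee_rot: [[-0.975, 0.224, 0.001], [0.224, 0.975, 0.001], [-0.001, 0.001, -1.0]]
wrist_force: [-0.1, 0.1, -0.7]
gripper_width: 0.05
```

```bash
python3 - <<'E'
from h import *; import cv2
from station import capture,telemetry
plan(.5569,.277,.258,-13)
s=telemetry.sense();R=np.array(s['ee_rot']);g=np.array(s['tcp_pos'])+.051*R[:,2]
yaw=np.degrees(np.arctan2(-R[1,0],-R[0,0]))
im=capture('scene')['color'];cv2.imwrite('pics/s5full.png',im)
P=np.array([proj('scene',p) for p in model(g,yaw,33.9,(12.8,-.1))]); print(P.round(1).tolist())
print('hole',proj('scene',(.6025,.2665,.113)))
x,y=390,195;w,h=66,75;k=8
a=crop(im,x,y,w,h,k); b=a.copy()
q=(P-[x,y]+.5)*k; cv2.polylines(b,[q.astype(int)],False,(0,255,255),1)
cv2.imwrite('pics/s5.png',np.hstack([a,b])[:, :800] if 0 else cv2.resize(np.hstack([a[:,80:480],b[:,80:480]]),None,fx=1,fy=1))
E
```

```text
t 9.72 p [0.5561 0.2779 0.2596] yaw -12.94 tilt [ 0.001  0.001 -1.   ] F [-0.1  0.1 -0.7] w 4.3 J [  41.   23.   -3.    0.  -64. -144.] 
frac [-0.008 -0.006  0.014] turn 0.0005
[[434.7, 209.6], [434.0, 197.4], [432.8, 194.2], [429.6, 194.6], [428.7, 198.6], [429.5, 212.1], [435.7, 230.8], [436.2, 240.1], [435.4, 243.1], [433.7, 242.8], [431.7, 235.4]]
hole (np.float64(428.1061516283666), np.float64(246.26024143314643))
```

View pics/s5.png

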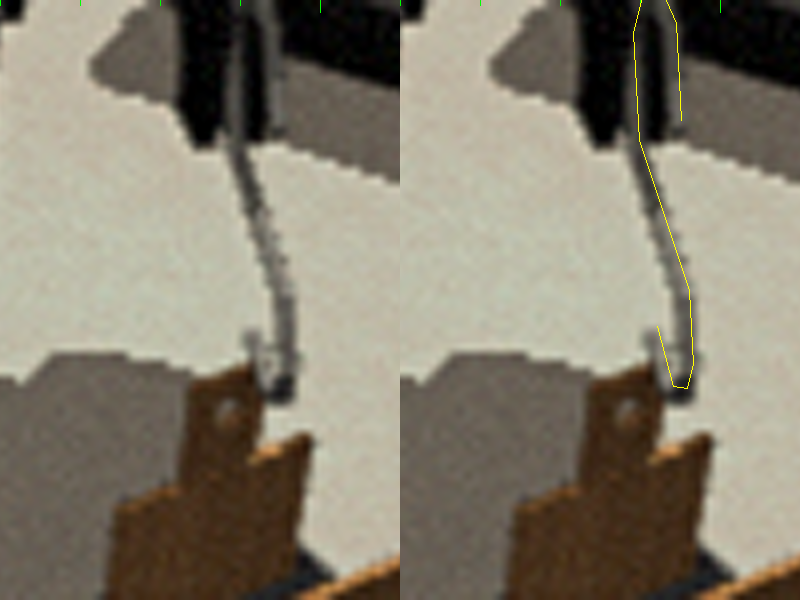

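The tilted hook hangs over the board's +x side. The tip is at about (431,237) and the hole at (428,246) in full-image pixels, 0.7 px left of and 1.3 px below the model. I'll apply that correction and go down to hole height.

```bash
python3 -c "
from h import *
plan(.5569,.2787,.2142,-13)"
```

```text
t 9.78 p [0.5562 0.2781 0.2599] yaw -12.93 tilt [ 0.002  0.001 -1.   ] F [ 0.7 -0.3  0.2] w 4.6 J [  41.   23.   -3.    0.  -64. -144.] 
frac [-0.004  0.005  0.381] turn 0.0006
```

drive_tool(
  series=[
    [-0.004, 0.005, 0.1, 0],
    [-0.004, 0.005, 0.2, 0],
    [-0.004, 0.005, 0.3, 0],
    [-0.004, 0.005, 0.381, 0],
    [-0.004, 0.005, 0.381, 0],
    [-0.004, 0.005, 0.381, 0],
  ],
)

```text
time_s: 10.52
tcp_pos: [0.5573, 0.2786, 0.2131]
ee_rot: [[-0.975, 0.224, 0.001], [0.224, 0.975, 0.0], [-0.001, 0.0, -1.0]]
wrist_force: [0.6, -0.4, -0.5]
gripper_width: 0.053
```

```bash
python3 - <<'E'
from h import *; import cv2
from station import capture,telemetry
plan(.5569,.2787,.2142,-13)
s=telemetry.sense();R=np.array(s['ee_rot']);g=np.array(s['tcp_pos'])+.051*R[:,2]
yaw=np.degrees(np.arctan2(-R[1,0],-R[0,0]))
im=capture('scene')['color'];cv2.imwrite('pics/s6full.png',im)
P=np.array([proj('scene',p) for p in model(g,yaw,33.9,(12.8,-.1))]); print(P[-5:].round(1).tolist())
x,y=404,222;w,h=36,50;k=11
a=crop(im,x,y,w,h,k)
w2=capture('wrist')['color']; w2=cv2.resize(w2,(400,300))
cv2.imwrite('pics/s6.png',np.hstack([a,np.vstack([w2,np.zeros((250,400,3),np.uint8)])]))
E
```

```text
t 10.53 p [0.5573 0.2786 0.2131] yaw -12.95 tilt [ 0.001  0.    -1.   ] F [ 0.6 -0.4 -0.5] w 4.6 J [  41.   25.   -6.    0.  -58. -144.] 
frac [ 0.003 -0.    -0.009] turn 0.0004
[[433.8, 245.9], [434.3, 255.0], [433.6, 257.9], [431.9, 257.4], [429.9, 250.0]]
```

View pics/s6.png

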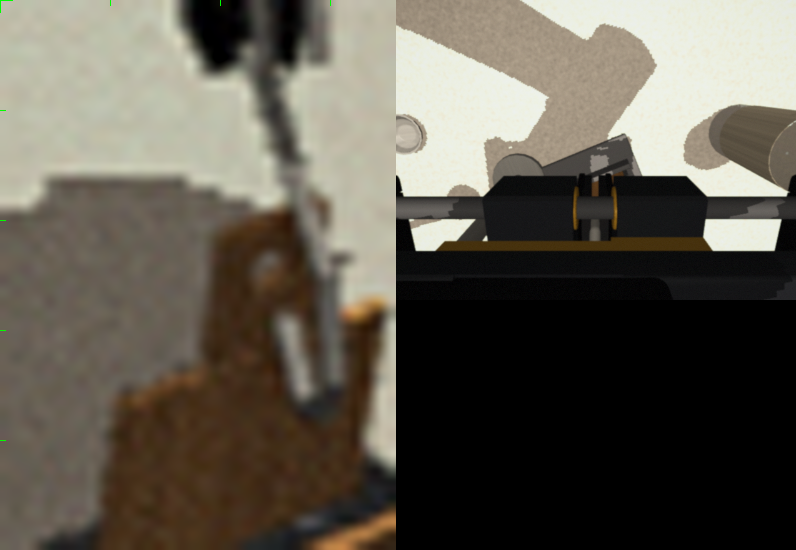

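The tip is at about (429.5,250.4) and the hole at (427.9,245.9), so the tip is roughly 1 px (2.5 mm) too far to +y. I'll shift it back, then push in along the tip's direction.

drive_tool(
  series=[
    [0, -0.02, 0, 0],
    [0.03, -0.02, -0.01, 0],
    [0.06, -0.02, -0.02, 0],
    [0.09, -0.02, -0.031, 0],
    [0.12, -0.02, -0.042, 0],
    [0.15, -0.02, -0.053, 0],
    [0.15, -0.02, -0.053, 0],
  ],
)

```text
time_s: 11.5
tcp_pos: [0.5387, 0.2804, 0.2194]
ee_rot: [[-0.975, 0.224, 0.0], [0.224, 0.975, 0.0], [-0.0, 0.0, -1.0]]
wrist_force: [-0.5, 0.3, -1.6]
gripper_width: 0.057
```

```bash
python3 - <<'E'
from h import *; import cv2
from station import capture,telemetry
plan(.5569,.2787,.2142,-13)
im=capture('scene')['color'];cv2.imwrite('pics/s7full.png',im)
# did the board's plate move? template of lower board corner region from before
o=cv2.imread('pics/s6full.png')
for (x,y,w,h) in [(411,255,16,14),(421,240,7,7)]:
    t=o[y:y+h,x:x+w]; s=im[y-8:y+h+8,x-8:x+w+8]; m=cv2.matchTemplate(s,t,cv2.TM_CCOEFF_NORMED); _,v,_,l=cv2.minMaxLoc(m); print(v,l[0]-8,l[1]-8)
E
```

```text
t 11.5 p [0.5387 0.2804 0.2194] yaw -12.94 tilt [ 0.  0. -1.] F [-0.5  0.3 -1.6] w 4.9 J [  43.   24.   -8.   -0.  -58. -146.] 
frac [-0.151  0.02   0.043] turn 0.0006
0.8890010118484497 -1 0
0.8157532215118408 0 -2
```

```bash
python3 - <<'E'
import cv2,numpy as np
for f in ('s5','s6','s7'):
    im=cv2.imread(f'pics/{f}full.png')[238:262,420:440]
    print(f); print('\n'.join(' '.join(f'{int(p[2])-int(p[0]):3d}/{int(p[1]):3d}' for p in r) for r in im[:20:1,2:16]) if f!='s5' else '')
E
```

```text
s5

s6
 21/194  18/192  20/197  19/195  19/190  20/187  22/194  15/137  13/103  18/133  21/180  19/191  20/193  22/186
 16/102  15/107  19/172  21/191  22/189  20/196  20/198  19/186  13/118  14/128  25/124  22/175  20/188  21/185
 18/ 96  21/ 93  17/101  20/ 99  16/111  20/179  20/196  35/149  18/100  15/118  31/100  39/ 95  23/177  19/188
 19/ 92  20/ 92  20/ 96  16/ 87  28/ 84  34/ 89  38/ 71  49/ 55  26/ 42  14/108  17/125  30/ 88  24/172  22/188
 16/104  16/ 93  33/ 79  39/ 70  48/ 55  58/ 54  47/ 48  44/ 31  33/ 31  14/ 95  20/135  21/108  26/176  25/187
 20/ 96  30/ 74  45/ 56  50/ 45  51/ 47  41/ 45  38/ 39  39/ 39  35/ 33  12/ 64  14/122  21/151  21/186  20/195
 17/ 97  29/ 63  42/ 42  36/ 41  39/ 42  44/ 37  33/ 43  34/ 39  31/ 32  22/ 43  14/107  14/142  23/182  20/183
 17/ 95  33/ 59  31/ 41  33/ 42  41/ 39  28/ 62  16/ 91  30/ 63  36/ 35  30/ 38   8/ 96  16/134  16/ 90  18/110
 19/ 99  27/ 55  39/ 38  43/ 39  30/ 45  24/ 76  33/ 74  45/ 61  39/ 36  38/ 45   9/ 67  15/131  16/113  22/174
 17/ 98  29/ 53  36/ 40  37/ 38  39/ 43  39/ 69  57/ 69  50/ 54  42/ 51  40/ 38  23/ 
[... 2689 characters left out ...]
/ 52  49/ 45  47/ 45  45/ 45
 38/ 42  38/ 38  44/ 40  42/ 44  40/ 47  30/ 34   8/ 44   2/ 43   1/ 42   3/ 43  34/ 47  43/ 38  37/ 44  45/ 42
 39/ 45  41/ 37  35/ 46  40/ 46  49/ 53  41/ 52  27/ 31  13/ 34   2/ 45  19/ 42  37/ 50  41/ 45  41/ 46  40/ 44
 38/ 42  40/ 41  40/ 49  37/ 40  40/ 43  43/ 42  38/ 44  42/ 41  38/ 48  44/ 52  46/ 39  39/ 42  44/ 49  44/ 47
 53/ 55  47/ 53  43/ 41  41/ 44  41/ 42  40/ 49  44/ 39  42/ 41  49/ 47  41/ 50  37/ 45  33/ 45  43/ 41  41/ 40
 47/ 53  45/ 46  39/ 49  38/ 46  42/ 48  40/ 47  42/ 46  41/ 39  41/ 51  43/ 51  42/ 47  37/ 44  43/ 49  38/ 44
 43/ 41  43/ 49  43/ 50  36/ 51  42/ 45  39/ 43  38/ 46  37/ 46  46/ 48  41/ 52  39/ 45  40/ 42  45/ 51  41/ 37
```

```bash
python3 - <<'E'
from h import *; import cv2
a=cv2.imread('pics/s6full.png');b=cv2.imread('pics/s7full.png')
cv2.imwrite('pics/s7.png',np.hstack([crop(a,404,230,33,50,12),crop(b,404,230,33,50,12)]))
E
```

```text
(no output)
```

View pics/s7.png

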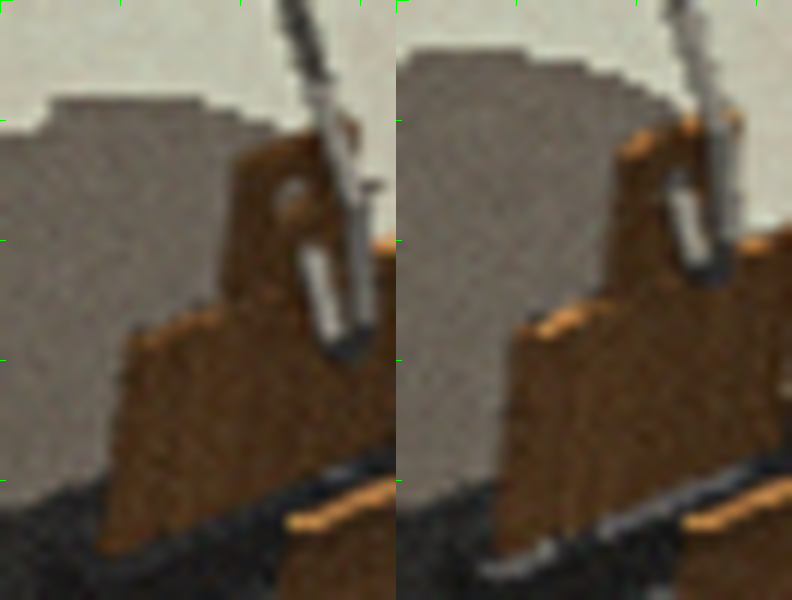

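The tip now sits inside the hole at about (279,180) in the right half. The visible length of tip has shortened and the board leans back slightly. I'll keep inserting on the level.

drive_tool(
  series=[
    [0.025, 0, 0.005, 0],
    [0.05, 0, 0.005, 0],
    [0.075, 0, 0, 0],
    [0.09, 0, 0, 0],
    [0.09, 0, 0, 0],
  ],
)

```text
time_s: 12.18
tcp_pos: [0.5284, 0.2827, 0.2194]
ee_rot: [[-0.975, 0.224, 0.0], [0.224, 0.975, 0.0], [-0.0, 0.0, -1.0]]
wrist_force: [0.5, -0.7, -0.1]
gripper_width: 0.051
```

```bash
cat > m.py <<'E'
from h import *; import cv2,sys
from station import capture,telemetry
plan(.5569,.2787,.2142,-13)
im=capture('scene')['color'];cv2.imwrite(f'pics/{sys.argv[1]}full.png',im)
for ref in sys.argv[2:]:
    o=cv2.imread(f'pics/{ref}full.png')
    for (x,y,w,h) in [(410,253,15,14),(420,241,8,16)]:
        k=4;up=lambda i:cv2.resize(i,None,fx=k,fy=k,interpolation=cv2.INTER_CUBIC)
        m=cv2.matchTemplate(up(im[y-24:y+h+12,x-14:x+w+14]),up(o[y:y+h,x:x+w]),cv2.TM_CCOEFF_NORMED); _,v,_,l=cv2.minMaxLoc(m); print(ref,round(v,2),l[0]/k-14,l[1]/k-24)
im=im[234:258,418:436]
print('\n'.join(' '.join(f'{int(p[2])-int(p[0]):3d}/{int(p[1]):3d}' for p in r) for r in im[:,3:15]))
E
python3 m.py s8 s6 s7
```

```text
t 12.18 p [0.5284 0.2827 0.2194] yaw -12.95 tilt [ 0.  0. -1.] F [ 0.5 -0.7 -0.1] w 4.4 J [  44.   23.   -9.    0.  -58. -147.] 
frac [-0.239  0.021  0.044] turn 0.0004
s6 0.88 -1.25 -0.75
s6 0.88 -2.0 -1.5
s7 0.93 -0.5 -0.75
s7 0.9 -1.0 -1.25
 18/110  20/177  18/194  18/199  21/197  21/195  13/110  16/119  17/146  16/187  20/194  22/193
 21/ 91  17/ 95  21/112  19/174  20/197  21/201  15/135  15/117  16/137  20/181  21/190  20/191
 22/ 97  18/ 84  22/ 84  18/115  17/188  18/192  13/137   9/103  17/132  19/151  19/188  19/193
 17/ 98  24/ 95  20/ 97  20/ 89  19/102  18/112  17/171  14/115  14/137  17/151  24/181  21/192
 23/ 95  16/ 95  12/ 97  15/ 99  19/ 95  23/ 92  57/103  36/ 79  14/ 96  20/ 84  42/138  22/190
 16/100  21/ 97  25/ 97  37/ 89  34/ 79  52/ 68  95/100  48/ 76  15/ 96  18/ 77  37/113  19/184
 38/101  61/112 108/116 113/118  66/ 70  45/ 45  49/ 47  26/ 44  13/ 91  20/ 77  28/146  24/186
 46/ 68  72/ 74  74/ 83  58/ 55  39/ 44  37/ 33  42/ 37  22/ 43   9/ 86  20/ 85  29/145  27/185
 30/ 55  40/ 43  42/ 43  44/ 43  37/ 42  33/ 44  34/ 39  25/ 41  11/ 89  12/103  30/151 
[... 747 characters left out ...]
/ 51  48/ 69  97/139  79/ 98
 39/ 50  39/ 41  44/ 43  39/ 43  33/ 40  44/ 51  34/ 46  32/ 39  44/ 62  52/ 53  52/ 59  46/ 47
 34/ 48  46/ 41  47/ 47  48/ 38  43/ 46  66/ 95  48/ 63  36/ 42  40/ 47  44/ 54  50/ 46  40/ 49
 37/ 54  40/ 46  42/ 53  45/ 44  34/ 47  50/ 54  42/ 52  43/ 49  42/ 48  50/ 52  44/ 53  44/ 41
 83/ 90  52/ 51  36/ 47  42/ 43  38/ 47  44/ 48  48/ 47  40/ 52  43/ 52  49/ 50  47/ 54  45/ 50
 48/ 51  43/ 49  39/ 48  43/ 42  39/ 46  42/ 48  46/ 49  46/ 44  46/ 47  47/ 53  46/ 50  42/ 46
 48/ 49  51/ 54  47/ 47  41/ 53  36/ 46  45/ 45  46/ 44  43/ 50  44/ 50  46/ 47  48/ 44  42/ 50
 47/ 48  52/ 49  47/ 53  44/ 50  38/ 43  44/ 53  41/ 48  43/ 52  45/ 50  46/ 55  46/ 48  39/ 51
```

drive_tool(
  series=[
    [0.025, 0, 0, 0],
    [0.05, 0, 0, 0],
    [0.07, 0, 0, 0],
    [0.07, 0, 0, 0],
  ],
)

```text
time_s: 12.72
tcp_pos: [0.5201, 0.2847, 0.2194]
ee_rot: [[-0.975, 0.224, 0.0], [0.224, 0.975, 0.0], [-0.0, 0.0, -1.0]]
wrist_force: [-0.3, -0.2, 1.8]
gripper_width: 0.052
```

```bash
python3 m.py s9 s6 s8
```

```text
t 12.72 p [0.5201 0.2847 0.2194] yaw -12.94 tilt [ 0.  0. -1.] F [-0.3 -0.2  1.8] w 4.5 J [  44.   22.  -10.   -0.  -57. -147.] 
frac [-0.31   0.02   0.043] turn 0.0005
s6 0.87 -1.25 -0.25
s6 0.78 -1.75 -1.25
s8 0.94 0.0 0.0
s8 0.73 0.0 -0.25
 24/ 93  17/ 88  22/107  18/180  23/195  21/196  15/115  17/117  18/144  18/186  23/194  22/194
 19/ 92  21/ 98  19/ 90  18/100  19/112  18/182  19/140  14/111  17/123  19/185  18/196  19/190
 22/ 98  20/101  15/ 94  22/ 94  21/ 88  17/104  16/112   9/ 88  14/ 99  22/185  20/195  20/195
 17/100  21/ 99  21/100  17/ 98  21/ 95  16/104  19/143  10/ 98  12/ 97  42/165  27/190  22/191
 13/ 95  16/ 95  17/ 95  16/ 94  16/ 98  22/ 97  38/127  13/ 96  18/ 95  62/ 95  53/143  23/187
 18/ 91  21/ 97  23/ 94  39/ 92  38/ 73  44/ 61  52/ 67  23/ 76   9/ 91  28/ 64  30/139  21/187
 52/110  72/113 101/120 108/116  72/ 68  42/ 41  32/ 40  10/ 79  13/ 94  25/ 54  30/140  25/189
 50/ 73  72/ 78  80/ 77  61/ 61  44/ 39  43/ 45  37/ 39  13/ 66  10/100  26/ 72  33/145  27/185
 29/ 56  40/ 48  43/ 40  39/ 38  37/ 45  40/ 47  37/ 33  14/ 61  13/103  20/ 60  32/143  
[... 746 characters left out ...]
/ 53  82/ 88 104/144  80/101
 38/ 59  39/ 43  40/ 47  42/ 48  40/ 43  45/ 51  42/ 43  41/ 50  71/ 72  61/ 57  52/ 61  45/ 45
 36/ 48  39/ 42  44/ 45  38/ 44  44/ 47  66/ 90  54/ 58  38/ 43  44/ 51  46/ 51  45/ 47  38/ 47
 35/ 67  44/ 40  41/ 47  46/ 48  41/ 48  48/ 52  43/ 55  45/ 46  44/ 45  52/ 50  43/ 51  48/ 47
 80/ 86  51/ 52  40/ 44  41/ 34  41/ 38  44/ 46  43/ 49  42/ 54  45/ 47  50/ 53  48/ 52  43/ 46
 48/ 51  46/ 54  46/ 48  46/ 49  35/ 49  40/ 53  45/ 48  45/ 44  44/ 49  43/ 54  40/ 54  38/ 51
 45/ 44  47/ 47  47/ 47  40/ 44  41/ 45  43/ 47  46/ 51  40/ 48  45/ 49  47/ 54  48/ 39  45/ 43
 42/ 52  50/ 50  42/ 54  44/ 52  47/ 44  51/ 46  41/ 49  44/ 42  47/ 52  44/ 56  44/ 46  44/ 46
```

The board stands still and the wire moves further in, so the tip is through. I'll lift.

drive_tool(
  series=[
    [0, 0, -0.04, 0],
    [0, 0, -0.08, 0],
    [0, 0, -0.14, 0],
    [0, 0, -0.2, 0],
    [0, 0, -0.26, 0],
    [0, 0, -0.32, 0],
    [0, 0, -0.38, 0],
    [0, 0, -0.38, 0],
  ],
)

```text
time_s: 13.78
tcp_pos: [0.5204, 0.2847, 0.2656]
ee_rot: [[-0.975, 0.224, 0.001], [0.224, 0.975, 0.001], [-0.001, 0.001, -1.0]]
wrist_force: [-0.3, 0.0, -1.6]
gripper_width: 0.053
```

```bash
python3 m.py s10 s9 | head -4; python3 - <<'E'
import cv2,numpy as np
im=cv2.imread('pics/s10full.png').astype(int)
# orange-brown board mask
m=((im[:,:,2]-im[:,:,0])>28)[190:300,395:465]
for r in range(0,110,3): print(190+r,''.join('#' if x else '.' for x in m[r]))
E
```

```text
t 13.78 p [0.5204 0.2847 0.2656] yaw -12.96 tilt [ 0.001  0.001 -1.   ] F [-0.3  0.  -1.6] w 4.6 J [  44.   20.   -7.    0.  -63. -147.] 
frac [-0.307  0.019  0.429] turn 0.0004
s9 0.86 -0.5 -12.75
s9 0.51 -10.25 -2.5
190 .....#...#..##..#....##...............................................
193 ......................................................................
196 ......................................................................
199 .................#....................................................
202 .....##...#...........................................................
205 ......#.##....###.....................................................
208 .....#..................##............................................
211 ...............#.............#........................................
214 ...#..................#...#........#..................................
217 ....................................................#.................
220 ................................................#.....................
223 .....................................................
[... 1192 characters left out ...]
############.............
274 .................................########################.....##....#.
277 .................................#######################..............
280 .................................##################...................
283 ................................############..........................
286 ........##.....................#######................................
289 ...#...##.............................................................
292 ..#.............#.....................................................
295 ............#......................................#..#...............
298 ................#.....#..........................#....................
```

The board is up about 40 mm and hanging on the hook. Next I'll back away, turn to the rail's heading and go to the free stretch of the rail. There I'll press the hook's knee against the rail to turn it upright in the pads.

```bash
python3 -c "
from h import *
plan(.45,.22,.35,3.7)"
```

```text
t 13.82 p [0.5202 0.2845 0.265 ] yaw -12.97 tilt [ 0.  0. -1.] F [-0.6  0.3 -2.2] w 4.7 J [  44.   20.   -7.   -0.  -63. -147.] 
frac [ 0.45  -0.655 -0.709] turn -0.1454
```

drive_tool(
  series=[
    [0.12, 0, -0.15, 0],
    [0.25, 0, -0.3, 0],
    [0.38, -0.1, -0.45, -0.03],
    [0.45, -0.25, -0.6, -0.07],
    [0.45, -0.4, -0.7, -0.11],
    [0.45, -0.53, -0.709, -0.1454],
    [0.45, -0.63, -0.709, -0.1454],
    [0.45, -0.655, -0.709, -0.1454],
    [0.45, -0.655, -0.709, -0.1454],
  ],
)

```text
time_s: 14.95
tcp_pos: [0.4499, 0.2201, 0.35]
ee_rot: [[-0.998, -0.064, 0.0], [-0.064, 0.998, 0.0], [-0.0, 0.0, -1.0]]
wrist_force: [-0.2, 0.3, -1.7]
gripper_width: 0.057
```

```bash
python3 -c "
from h import *
plan(.49,-.0255,.348,3.7)"
```

```text
t 14.95 p [0.4499 0.2201 0.35  ] yaw 3.67 tilt [ 0.  0. -1.] F [-0.2  0.3 -1.7] w 5.0 J [  45.    8.  -11.   -0.  -71. -131.] 
frac [-0.203 -2.064  0.016] turn -0.0002
```

drive_tool(
  series=[
    [0, -0.1, 0, 0],
    [0, -0.25, 0, 0],
    [0, -0.42, 0, 0],
    [0, -0.6, 0, 0],
    [0, -0.78, 0, 0],
    [0, -0.95, 0, 0],
  ],
)

```text
time_s: 15.7
tcp_pos: [0.4572, 0.1043, 0.3499]
ee_rot: [[-0.998, -0.063, -0.0], [-0.063, 0.998, -0.0], [0.0, -0.0, -1.0]]
wrist_force: [0.1, 1.4, -1.2]
gripper_width: 0.057
```

drive_tool(
  series=[
    [0, -0.18, 0, 0],
    [0, -0.36, 0, 0],
    [0, -0.54, 0, 0],
    [0, -0.72, 0, 0],
    [0, -0.88, 0, 0],
    [0, -1, 0, 0],
  ],
)

```text
time_s: 16.45
tcp_pos: [0.4647, -0.0153, 0.3499]
ee_rot: [[-0.998, -0.063, -0.0], [-0.063, 0.998, -0.0], [0.0, -0.0, -1.0]]
wrist_force: [0.3, 0.5, -2.9]
gripper_width: 0.054
```

drive_tool(
  series=[
    [-0.05, -0.07, 0.01, 0],
    [-0.12, -0.114, 0.016, 0],
    [-0.18, -0.114, 0.016, 0],
    [-0.203, -0.114, 0.016, 0],
    [-0.203, -0.114, 0.016, 0],
    [-0.203, -0.114, 0.016, 0],
  ],
)

```text
time_s: 17.2
tcp_pos: [0.4901, -0.0253, 0.3479]
ee_rot: [[-0.998, -0.065, -0.0], [-0.065, 0.998, -0.0], [0.0, -0.0, -1.0]]
wrist_force: [0.7, -0.7, -2.3]
gripper_width: 0.055
```

```bash
python3 - <<'E'
from h import *; import cv2
from station import capture
plan(.4979,-.0255,.348,3.7)
im=capture('scene')['color'];cv2.imwrite('pics/s11full.png',im)
m=((im.astype(int)[:,:,2]-im.astype(int)[:,:,0])>28)[180:330,280:400]
for r in range(0,150,4): print(180+r,''.join('#' if x else '.' for x in m[r]))
E
```

```text
t 17.2 p [ 0.4901 -0.0253  0.3479] yaw 3.73 tilt [-0. -0. -1.] F [ 0.7 -0.7 -2.3] w 4.8 J [  16.    7.  -12.   -0.  -71. -102.] 
frac [-0.065 -0.006 -0.001] turn 0.0002
180 ........................................................................................................................
184 ........................................................................................................................
188 ............########....................................................................................................
192 .........########.......................................................................................................
196 .........#..............#...............................................................................................
200 ...............................................................................................................#........
204 ....................#.....##....#.......#.......#.......................................................................
208 ............................#................###..#.
[... 3118 characters left out ...]
..............................................##...........................
312 ..................#....#...............................................................#.........#......#........#......
316 ........................##.....##.....#.................................................................................
320 ...................#............#..#.....#.#............................................................................
324 ....................#..#.#....#####.................................................................#.....#.............
328 ........#...##.......#.......#................................#..#......................................................
```

drive_tool(
  series=[
    [-0.07, 0, 0, 0],
    [-0.12, 0, 0, 0],
    [-0.15, 0, -0.005, 0],
    [-0.178, 0, -0.055, 0],
    [-0.204, 0, -0.11, 0],
    [-0.236, 0, -0.155, 0],
    [-0.268, 0, -0.198, 0],
    [-0.268, 0, -0.198, 0],
  ],
)

```text
time_s: 18.25
tcp_pos: [0.5221, -0.0236, 0.3719]
ee_rot: [[-0.998, -0.064, -0.001], [-0.064, 0.998, -0.0], [0.001, -0.0, -1.0]]
wrist_force: [-4.5, -0.8, -3.2]
gripper_width: 0.057
```

drive_tool(
  series=[
    [-0.042, 0, -0.045, 0],
    [-0.085, 0, -0.087, 0],
    [-0.128, 0, -0.12, 0],
    [-0.171, 0, -0.153, 0],
    [-0.171, 0, -0.153, 0],
    [-0.171, 0, -0.153, 0],
  ],
)

```text
time_s: 19.0
tcp_pos: [0.5429, -0.0223, 0.3904]
ee_rot: [[-0.998, -0.065, -0.0], [-0.065, 0.998, -0.0], [0.0, -0.0, -1.0]]
wrist_force: [-5.2, -1.2, -3.8]
gripper_width: 0.059
```

```bash
python3 - <<'E'
from h import *; import cv2
from station import capture
plan(.4979,-.0255,.348,3.7)
im=capture('scene')['color'];cv2.imwrite('pics/s12full.png',im)
m=((im.astype(int)[:,:,2]-im.astype(int)[:,:,0])>28)[180:290,280:360]
for r in range(0,110,4): print(180+r,''.join('#' if x else '.' for x in m[r]))
E
```

```text
t 19.0 p [ 0.5429 -0.0223  0.3904] yaw 3.7 tilt [-0. -0. -1.] F [-5.2 -1.2 -3.8] w 5.1 J [  15.   11.   -1.    0.  -78. -101.] 
frac [ 0.376 -0.003  0.353] turn 0.0
180 ................................................................................
184 ................................................................................
188 ..................##............................................................
192 ................................................................................
196 ................................................................................
200 ................................................................................
204 ..........................##....###.......#....#................................
208 ............................#...#.....#......###..##............................
212 ................................#...............................#.##............
216 .....................##.........................###.###.#...##......###....#.#..
220 .................................######....###..######.#..#...##.....#....##....

[... 744 characters left out ...]
.........#..........
260 ........................................................#.......................
264 ................................................................#...####........
268 ...................................................................#....#.......
272 ................................................................................
276 ...............................................#................................
280 ..........................................................................#.....
284 ...............................................................................#
288 ................................................................................
```

drive_tool(
  series=[
    [0.1, 0, 0, 0],
    [0.25, 0, 0, 0],
    [0.4, 0, 0, 0.07],
    [0.5, 0, 0, 0.15],
    [0.5, 0, 0, 0.23],
    [0.5, 0, 0, 0.31],
    [0.5, 0, 0, 0.38],
    [0.5, 0, 0, 0.43],
    [0.5, 0, 0, 0.43],
    [0.5, 0, 0, 0.43],
  ],
)

```text
time_s: 20.3
tcp_pos: [0.4835, -0.0259, 0.391]
ee_rot: [[-0.701, 0.713, 0.004], [0.713, 0.701, 0.001], [-0.002, 0.003, -1.0]]
wrist_force: [-0.2, -0.0, -2.2]
gripper_width: 0.059
```

```bash
python3 - <<'E'
from h import *; import cv2
from station import capture,telemetry
plan(.4979,-.0255,.348,3.7)
s=telemetry.sense();R=np.array(s['ee_rot']);g=np.array(s['tcp_pos'])+.051*R[:,2]
yaw=np.degrees(np.arctan2(-R[1,0],-R[0,0]));print(g.tolist(),yaw)
im=capture('scene')['color'];cv2.imwrite('pics/s13full.png',im)
P=np.array([proj('scene',p) for p in model(g,yaw,0,(5,4))]); print(P.round(1).tolist())
x,y=(P.min(0)-16).astype(int);w,h=57,76;k=7;print(x,y)
a=crop(im,x,y,w,h,k); b=a.copy()
cv2.polylines(b,[((P-[x,y]+.5)*k).astype(int)],False,(0,255,255),1)
cv2.imwrite('pics/s13.png',np.hstack([a,b]))
E
```

```text
t 20.3 p [ 0.4835 -0.0259  0.391 ] yaw -45.48 tilt [ 0.004  0.001 -1.   ] F [-0.2 -0.  -2.2] w 5.1 J [  16.    5.   -9.    0.  -77. -152.] 
frac [-0.081  0.087  0.359] turn -0.4291
[0.48364005561487766, -0.025872726862426986, 0.33998679703970264] -45.475381599596176
[[294.6, 179.1], [294.1, 167.6], [295.7, 162.9], [301.1, 158.0], [303.3, 159.9], [303.6, 172.7], [295.9, 197.8], [296.2, 206.0], [297.9, 207.1], [300.7, 204.2], [302.9, 195.3]]
278 141
```

View pics/s13.png

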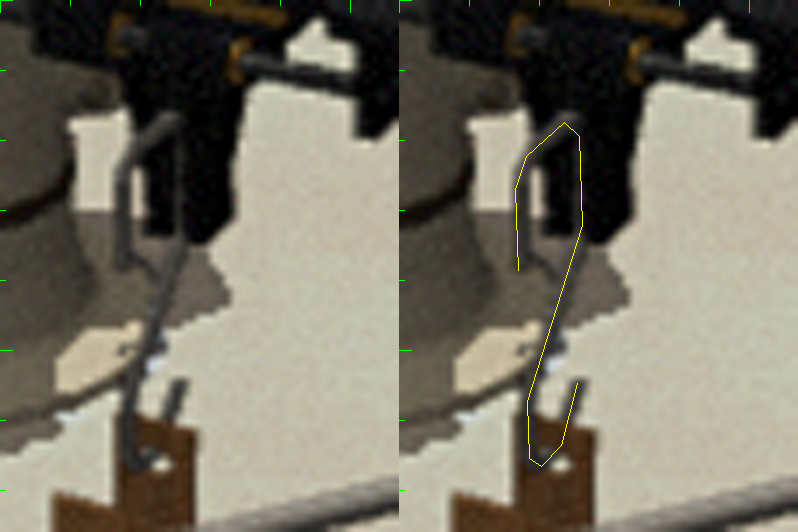

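The hook is upright within a few degrees and the board hangs on its lower bend, with the hole at (150,462). In the left crop I read free end (125,268), shoulder (122,178), leg bottom (182,240), knee (128,400), bend (133,458) and tip (180,382).

```bash
python3 - <<'E'
from h import *; from scipy.optimize import least_squares
g=np.array([.48364,-.02587,.33999]);yaw=-45.48
ob={0:(125,266),1:(122,180),3:(168,123),5:(182,243),6:(128,400),7:(132,456),10:(181,384)}
O={i:(278+x/7-.5,141+y/7-.5) for i,(x,y) in ob.items()}
def f(v):
    m=model(g,yaw,v[0],(v[1],v[2])); return np.array([np.array(proj('scene',m[i]))-O[i] for i in O]).ravel()
r=least_squares(f,[0,5,4]); print(r.x.round(2),r.fun.round(1))
E
```

```text
[2.61 2.17 1.71] [-0.2  0.2  0.   0.7  0.5 -0.2  0.6 -2.1  0.1  0.2 -0.3  0.6 -0.5  0.7]
```

drive_tool(
  series=[
    [0, 0, 0.1, -0.08],
    [0, 0, 0.2, -0.16],
    [0, 0, 0.3, -0.24],
    [0, 0, 0.342, -0.32],
    [0, 0, 0.342, -0.39],
    [0, 0, 0.342, -0.429],
    [0, 0, 0.342, -0.429],
    [0, 0, 0.342, -0.429],
  ],
)

```text
time_s: 21.35
tcp_pos: [0.4831, -0.026, 0.3491]
ee_rot: [[-0.998, -0.062, 0.001], [-0.062, 0.998, 0.0], [-0.001, 0.0, -1.0]]
wrist_force: [-1.0, -0.1, -1.4]
gripper_width: 0.063
```

```bash
python3 - <<'E'
from h import *
a=np.radians(3.7);H=np.array([np.cos(a),np.sin(a)]);r=np.array([.5986,-.019])
for s,z in ((.063,.0235),(.0343,.0238),(.0281,-.003),(.0245,-.0185),(.0243,-.0208)):
    q=r-s*H; plan(q[0],q[1],.275+z+.051,3.7)
E
```

```text
t 21.35 p [ 0.4831 -0.026   0.3491] yaw 3.54 tilt [ 0.001  0.    -1.   ] F [-1.  -0.1 -1.4] w 5.5 J [  16.    6.  -13.    0.  -71. -103.] 
frac [-0.439 -0.002 -0.003] turn -0.0014
t 21.35 p [ 0.4831 -0.026   0.3491] yaw 3.54 tilt [ 0.001  0.    -1.   ] F [-1.  -0.1 -1.4] w 5.5 J [  16.    6.  -13.    0.  -71. -103.] 
frac [-0.679 -0.002 -0.005] turn -0.0014
t 21.35 p [ 0.4831 -0.026   0.3491] yaw 3.54 tilt [ 0.001  0.    -1.   ] F [-1.  -0.1 -1.4] w 5.5 J [  16.    6.  -13.    0.  -71. -103.] 
frac [-0.73  -0.002  0.218] turn -0.0014
t 21.35 p [ 0.4831 -0.026   0.3491] yaw 3.54 tilt [ 0.001  0.    -1.   ] F [-1.  -0.1 -1.4] w 5.5 J [  16.    6.  -13.    0.  -71. -103.] 
frac [-0.76  -0.002  0.347] turn -0.0014
t 21.35 p [ 0.4831 -0.026   0.3491] yaw 3.54 tilt [ 0.001  0.    -1.   ] F [-1.  -0.1 -1.4] w 5.5 J [  16.    6.  -13.    0.  -71. -103.] 
frac [-0.762 -0.002  0.366] turn -0.0014
```

Now advance under the free end in two stages, watching the force.

drive_tool(
  series=[
    [-0.12, 0, -0.004, 0],
    [-0.24, 0, -0.004, 0],
    [-0.36, 0, -0.004, 0],
    [-0.46, 0, -0.005, 0],
    [-0.55, 0, -0.005, 0],
    [-0.62, 0, -0.005, 0],
    [-0.68, 0, -0.005, 0],
    [-0.68, 0, -0.005, 0],
    [-0.68, 0, -0.005, 0],
  ],
)

```text
time_s: 22.48
tcp_pos: [0.5641, -0.021, 0.3497]
ee_rot: [[-0.998, -0.063, -0.0], [-0.063, 0.998, 0.0], [0.0, 0.0, -1.0]]
wrist_force: [0.3, -0.2, -0.9]
gripper_width: 0.062
```

drive_tool(
  series=[
    [-0.02, 0, 0.06, 0],
    [-0.035, 0, 0.12, 0],
    [-0.05, 0, 0.18, 0],
    [-0.055, 0, 0.22, 0],
    [-0.06, 0, 0.26, 0],
    [-0.06, 0, 0.26, 0],
  ],
)

```text
time_s: 23.22
tcp_pos: [0.5715, -0.0205, 0.3179]
ee_rot: [[-0.998, -0.063, -0.001], [-0.063, 0.998, -0.0], [0.001, -0.0, -1.0]]
wrist_force: [-0.5, 0.3, -2.2]
gripper_width: 0.056
```

drive_tool(
  series=[
    [-0.02, 0, 0.04, 0],
    [-0.025, 0, 0.075, 0],
    [-0.025, 0, 0.095, 0],
    [-0.025, 0, 0.095, 0],
    [-0.025, 0, 0.095, 0],
  ],
)

```text
time_s: 23.85
tcp_pos: [0.5746, -0.0203, 0.3071]
ee_rot: [[-0.998, -0.063, 0.0], [-0.063, 0.998, 0.0], [-0.0, 0.0, -1.0]]
wrist_force: [0.3, 0.7, -1.2]
gripper_width: 0.059
```

drive_tool(
  series=[
    [0, 0, 0.008, 0],
    [0, 0, 0.016, 0],
    [0, 0, 0.016, 0],
    [0, 0, 0.016, 0],
  ],
)

```text
time_s: 24.35
tcp_pos: [0.5748, -0.0203, 0.3062]
ee_rot: [[-0.998, -0.063, 0.002], [-0.063, 0.998, -0.0], [-0.002, -0.0, -1.0]]
wrist_force: [-1.4, -0.3, 5.8]
gripper_width: 0.058
```

The hook is seated: Fz went from −1 to +6 N at the expected height. I'll relax by 1 mm and open a little.

drive_tool(
  series=[
    [0, 0, -0.008, 0],
    [0, 0, -0.008, 0],
  ],
)

```text
time_s: 24.6
tcp_pos: [0.5748, -0.0203, 0.3063]
ee_rot: [[-0.998, -0.063, 0.001], [-0.063, 0.998, -0.0], [-0.001, -0.0, -1.0]]
wrist_force: [-0.8, -0.1, 3.2]
gripper_width: 0.062
```

drive_tool(
  series=[
    [0, 0, 0, 0],
    [0, 0, 0, 0],
    [0, 0, 0, 0],
    [0, 0, 0, 0],
  ],
  fingers=10,
)

```text
time_s: 25.1
tcp_pos: [0.5746, -0.0203, 0.3057]
ee_rot: [[-0.998, -0.063, -0.001], [-0.063, 0.998, 0.0], [0.001, 0.0, -1.0]]
wrist_force: [-0.2, 0.1, -0.6]
gripper_width: 0.117
```

drive_tool(
  series=[
    [0, 0, 0, 0],
    [0, 0, 0, 0],
    [0, 0, 0, 0],
    [0, 0, 0, 0],
    [0, 0, 0, 0],
    [0, 0, 0, 0],
  ],
  fingers=50,
)

```text
time_s: 25.85
tcp_pos: [0.5746, -0.0203, 0.3061]
ee_rot: [[-0.998, -0.063, 0.0], [-0.063, 0.998, 0.0], [-0.0, 0.0, -1.0]]
wrist_force: [0.0, -0.3, 0.1]
gripper_width: 0.567
```

```bash
python3 - <<'E'
from h import *; import cv2
from station import capture
plan(.5,-.0255,.3062,3.7)
im=capture('scene')['color'];cv2.imwrite('pics/s14full.png',im)
m=((im.astype(int)[:,:,2]-im.astype(int)[:,:,0])>28)[200:310,300:380]
for r in range(0,110,4): print(200+r,''.join('#' if x else '.' for x in m[r]))
for P in ((.6016,-.019,.163),(.6016,-.059,.065),(.6016,.021,.065),(.6016,-.019,.17)): print(proj('scene',P))
E
```

```text
t 25.85 p [ 0.5746 -0.0203  0.3061] yaw 3.59 tilt [ 0.  0. -1.] F [ 0.  -0.3  0.1] w 49.4 J [  14.   17.   -6.   -0.  -68. -101.] 
frac [ 0.623 -0.004 -0.001] turn -0.001
200 ................................................................................
204 ##............#............#....................................................
208 .................#.......###....................................................
212 .............#...................................#............#.................
216 .....................................####........##....##..###...###......#..#..
220 .............###........##.........#..#....#.#.........#....#...#.##.##..#.##...
224 ..##........#....##...##.#....#.#.######.....#..##...................#..........
228 ...............#.......###.......##..#..................#.......................
232 ....#.....#...#.....#......#....................................................
236 ............##...........##......#..............................................
240 ...........................................................................
[... 1009 characters left out ...]
......###.......
292 ...............................................................................#
296 .#.....................................................................###..####
300 ..............................................................#...##.#..#.####.#
304 ............................................................###..........##.....
308 ......................................................................##.#......
(np.float64(324.26224206108054), np.float64(254.49979134570935))
(np.float64(309.17995914824877), np.float64(288.71585723485344))
(np.float64(339.31250385830634), np.float64(281.38432460913333))
(np.float64(324.2539304279894), np.float64(252.20833080354197))
```

The board hangs where expected, with its lower corners at about (308,288) and (338,281). I'll retreat straight back, then up.

drive_tool(
  series=[
    [0.06, 0, 0, 0],
    [0.15, 0, 0, 0],
    [0.3, 0, 0, 0],
    [0.5, 0, 0, 0],
    [0.75, 0, 0, 0],
    [0.95, 0, 0, 0],
    [0.95, 0, -0.3, 0],
    [0.95, 0, -0.6, 0],
    [0.95, 0, -0.6, 0],
  ],
)

```text
time_s: 27.02
tcp_pos: [0.461, -0.0275, 0.3813]
ee_rot: [[-0.998, -0.063, 0.007], [-0.063, 0.998, 0.001], [-0.007, 0.001, -1.0]]
wrist_force: [0.3, 0.0, -0.8]
gripper_width: 0.574
```

drive_tool(
  series=[
    [0, 0, 0, 0],
    [0, 0, 0, 0],
    [0, 0, 0, 0],
    [0, 0, 0, 0],
    [0, 0, 0, 0],
    [0, 0, 0, 0],
    [0, 0, 0, 0],
    [0, 0, 0, 0],
    [0, 0, 0, 0],
    [0, 0, 0, 0],
  ],
)

```text
time_s: 28.28
tcp_pos: [0.4608, -0.0274, 0.378]
ee_rot: [[-0.998, -0.063, 0.0], [-0.063, 0.998, 0.0], [-0.0, 0.0, -1.0]]
wrist_force: [0.3, 0.5, 0.5]
gripper_width: 0.57
```

```bash
python3 - <<'E'
from h import *; import cv2
from station import capture
plan(.5,-.0255,.3062,3.7)
im=capture('scene')['color'];cv2.imwrite('pics/s15full.png',im)
o=cv2.imread('pics/s14full.png')
m=((im.astype(int)[:,:,2]-im.astype(int)[:,:,0])>28)[200:310,300:380]
for r in range(40,96,4): print(200+r,''.join('#' if x else '.' for x in m[r]))
x,y,w,h=306,246,36,46;r=cv2.matchTemplate(im[y-8:y+h+8,x-8:x+w+8],o[y:y+h,x:x+w],cv2.TM_CCOEFF_NORMED);print(cv2.minMaxLoc(r))
# others vs first picture: fixed patches
a=cv2.imread('pics/scene0.png')
for n,(x,y,w,h) in dict(mug=(322,296,40,56),cup=(163,247,32,42),jar=(125,268,38,48),bottle=(467,183,36,85),plain=(425,260,32,32),spoon=(270,260,76,22),ladle=(365,222,24,18),rest=(196,302,28,40)).items():
    r=cv2.matchTemplate(im[y-6:y+h+6,x-6:x+w+6],a[y:y+h,x:x+w],cv2.TM_CCOEFF_NORMED);_,v,_,l=cv2.minMaxLoc(r);print(n,round(v,2),l[0]-6,l[1]-6)
E
```

```text
t 28.27 p [ 0.4608 -0.0274  0.378 ] yaw 3.59 tilt [ 0.  0. -1.] F [0.3 0.5 0.5] w 49.6 J [  17.    3.  -13.   -0.  -75. -103.] 
frac [-0.327 -0.005  0.599] turn -0.001
240 ................................................................................
244 ................................................................................
248 ......................####..###.................................................
252 ..................#####.....##..................................................
256 ..................######...###..................................................
260 ..................#####################.........................................
264 ........###############################.........####..#.....#..#.....#....#.....
268 .........##############################.....#.......#.........#.#.....#....#....
272 ........###############################........................#.###............
276 ........###############################...............#............##...........
280 ........###############################....##.......#.............#..####.......
284 .........#########################...........#..............###...##....#.#.....
288 ........##########............#..#...#..#.###......................#..##........
292 ...........##.......................#........####.#...........................#.
(0.09602488577365875, 0.8078997731208801, (0, 16), (9, 8))
mug 0.98 0 0
cup 0.82 0 0
jar 0.96 0 0
bottle 1.0 0 0
plain 0.87 0 0
spoon 0.43 0 -1
ladle 1.0 0 0
rest 0.93 0 0
```

```bash
python3 -c "
from station import order; print(order.finish_job())"
```

```text
the job is handed in; nothing more can be done
None
```

I hung the board on the rail by its S-hook and handed the job in at about 28 s; `finish_job()` gives no verdict.

- **Tilting the hook:** The tool can only turn about its own axis. I tilted the hook about 34° in the grip by levering its lower end against the slot of its rest. In doing so it slid about 12 mm in the pads.
- **Picking up the board:** I passed the tip through the hole from the far side and lifted the board out. It leaned back a few millimetres in its slot first. The gripper never moved against it.
- **Hanging it:** I pressed the hook's knee against the rail until it was upright within about 3°. Then I seated it on the rail (Fz rose to about 6 N at the expected height), opened the fingers and backed away.

**Last checks:**
- The wrist force was near zero after release.
- One second after I backed off, the board was still hanging where the geometry predicts, within 1–2 px.
- Mug, cup, jar, bottle, plain board, ladle and rest all showed 0 px shift against the first picture. The matches for the cup (0.82) and plain board (0.87) were weaker than the rest.
- The spoon's match was poor (0.43, −1 px), most likely because the board or its shadow now covers it, so that check is inconclusive. Nothing went near the spoon.
- I had used all 12 picture views, so the final state was checked only by image code, not by eye.

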